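# Unlock a loaded slide carousel and hold it level for hand-over

### The job

Take the loaded slide carousel out of its dock, ready for hand-over: take it by its upright grip, turn it anticlockwise (seen from above) until its three ears are clear of the steel claws, and lift it straight up about 10 cm. Finish still holding it there in the gripper, level and still over the dock, with all three slides in their pockets. Keep it level all the way and leave everything else on the bench where it is.

Things in the scene. Friction and masses are not known exactly. Their poses are not given: they have to be found in the camera images.
- dock: Docking base fixed to the bench: grey round deck, 250 mm diameter, 30 mm high, with a white block (75 x 150 mm, 45 mm high) centred 150 mm from the middle on its +x side. Origin: centre of its underside, on the bench; z up along the carousel's turning axis.
- claw (a point): Top, mid-width, of the dock claw on the dock's +x side, 59 mm above the bench; two more at 120 and 240 degrees about the axis. L-shaped steel, 50 mm wide; they reach inward to 84 mm from the axis, 3 mm above the carousel's ears, and hold it down. Outer walls 101 to 113 mm from the axis. Each is closed at its clockwise end (stop, carousel at about -0.1 rad) and open at the other.
- seat (a point): Dock axis at the height of the pads the carousel lies on, 42 mm above the bench; axes as the dock's. Angle of the carousel about z relative to the dock: starts at -0.04 to 0.20 rad, ears under the claws; from 0.43 rad (anticlockwise) the ears are clear and it lifts freely; steel pins stop it at about 0.8 rad. 0.6 rad is mid-way. Only rubbing friction, 0.1 to 0.2 N m.
- carousel_grip (a point): Centre of the carousel's grip, on its turning axis, 45 mm above its underside (87 mm above the bench when seated); axes as the carousel's, z up. Grip: upright aluminium bar, 46 mm long along x, 16 mm thick along y, from 20 to 64 mm above the underside. Pinch it across y from above.
- ear (a point): Top of one of the carousel's three ears, 90 mm from the axis on the carousel's +x side, in line with the grip bar; the others at 120 and 240 degrees. Ears: 24 mm wide, 6 mm thick, reaching 96 mm from the axis.
- carousel: The carousel: loose flat black disc, 160 mm diameter, 6 mm thick, 0.26 to 0.42 kg plus three slides. Origin: centre of its underside; z up.
- slide_a: Framed microscope slide, grey with a glass window, 26 x 76 x 5 mm, 18 g, lying loose in a pocket with 4 mm high ribs on the carousel, 55 mm from its axis at 60 degrees about its z. Top 13 mm above the carousel's underside. Origin: centre of its underside, long side along its y.
- slide_b: Framed microscope slide, grey with a glass window, 26 x 76 x 5 mm, 18 g, lying loose in a pocket with 4 mm high ribs on the carousel, 55 mm from its axis at 180 degrees about its z. Top 13 mm above the carousel's underside. Origin: centre of its underside, long side along its y.
- slide_c: Framed microscope slide, grey with a glass window, 26 x 76 x 5 mm, 18 g, lying loose in a pocket with 4 mm high ribs on the carousel, 55 mm from its axis at 300 degrees about its z. Top 13 mm above the carousel's underside. Origin: centre of its underside, long side along its y.
- jar: Bystander: amber glass jar, 54 mm diameter, 65 mm high, beside the dock. Origin: centre of its underside.
- mailer: Bystander: white plastic slide box, 83 x 34 x 30 mm, beside the dock. Origin: centre of its underside.
- forceps: Bystander: steel forceps lying flat beside the dock, 110 mm long along x, 5 mm high. Origin: underside, mid-length.
- tray: Bystander: black slide tray, 220 x 100 x 32 mm, far left on the bench. Origin: centre of its underside.
- tip_rack: Bystander: white pipette-tip rack, 122 x 82 x 56 mm, right on the bench. Origin: centre of its underside.
- bottle: Bystander: white bottle, 62 mm diameter, 130 mm high, right on the bench. Origin: centre of its underside.
Not all that is in view belongs to the job. What is shaped like the carousel but purple is not meant.

How it is judged:
By the outcome, as a careful person would: the job done as asked, in the order asked, and still so for the second after the job is handed in, while the arm keeps its last pose, push and grip.
It also fails if it takes over 38 s, if anything falls off the work surface, if the arm or the gripper's body presses on something with over 40 N, if the wrist force passes 120 N, or if a joint passes its speed limit or range.

### The arm

A 7-joint arm with a two-finger parallel gripper is mounted at the origin on the work surface. World frame = base frame: x ahead of the robot, y to its left, z up, the work surface at z = 0. Lengths are in m, angles in rad, forces in N, time in s.
With the tool pointing down it reaches from about 0.4 to 0.85 m from the base axis. Payload 10.4 kg.
Tool frame: the origin (TCP) lies midway between the tips of the shut fingers; the grasp point (between the pads) lies manip.grip_depth behind it (manip.grip_depth is the distance from the TCP to the grasp point, in m); z points along the fingers, x is the direction in which the jaws open and shut, and the axes are right-handed (so a half turn about z gives the same grasp; the last joint's range is limited). The gripper opens to 85 mm and grips with 20 to 120 N. Pads are 22 mm wide; open, the fingers measure 114 mm over their backs; the gripper's body (76 mm by 85 mm) begins 54 mm behind the grasp point. The pads swing forward as they close: fully open they stand 13 mm farther back than shut.
Start: joints at [-1.322, 0.332, -0.065, 1.46, 0.022, 1.35, -0.088], TCP at [0.168, 0.602, 0.231] pointing down, gripper open.
Joint ranges: [-2.6, 2.6], [-0.5, 2.12], [-1.47, 1.34], [0.16, 2.42], [-1.27, 4.41], [0.06, 2.06], [-2.6, 2.6]. Speed limits (rad/s): [2.22, 2.22, 2.79, 2.79, 3.14, 3.14, 3.14].

### API

Orientations are given as a unit quaternion [x, y, z, w].
In Python, from workcell import manip gives the robot as it stands. The module is installed in compiled form; this text tells all that it offers.
- The arm moves only by the tool send_rows, never from a script. Its argument "steps" is a list of rows, each a list of 2 entries, a list of its own where there are three numbers: the shift along the tool's x, y, z in m, then the turn about the tool's z in rad. In form: [[[x, y, z], spin], ...]. A call has exactly 8 rows; each row is the pose to reach, as a shift and turn from the pose commanded when the call began, along the tool's axes at that moment; what a row does not reach only later rows make up. A row lasts 1/8 s, in which the tool goes at most 62.5 mm and 10.7 degrees, less where a joint would pass 70% of its speed; a pose out of reach is approached as far as the arm can. A call with a gripper value outside its range is refused whole. "hand" is the opening, from 0 (shut) to 1 (fully open), set as the call begins (left out, the last holds). The fingers move at their own pace and stop on an object; "force" is the grip in N (left out, the last holds). Time passes only in rows, so rows that repeat a pose let the fingers close, or fill a call up. It gives the time, the measured TCP pose, the force and the opening at its end, in the units of the state.
- manip.get_obs(): the state, without advancing time (a new reading comes with each control period).
- manip.camera(name): name is "scene" or "top"; returns (picture, depth): 400x640x3 uint8, red, green, blue; 400x640 float32, m along the optical axis (not along the pixel's ray), 0 where there is no reading.
- manip.camera_info(name): a dict with "intrinsics" (3x3 intrinsics, pixels), "dist_coeffs" ([k1, k2, p1, p2, k3] as OpenCV has them; the pictures are not rectified), "pose" (4x4, takes a point from camera to world coordinates). Camera axes: x right, y up, looking along -z (the intrinsics and any distortion apply to the point x, -y, -z); pixel columns grow to the right and rows downward; lengths in m; the calibration is good to about 2 mm. A picture is of the moment at which its call begins. camera_info takes no time and is no camera call.
- manip.hand_in(): hands the job in, once; it reports no verdict.
The state is a dict: "clock": time; "joint_pos": joint angles; "joint_velocities": joint speeds; "tau": joint torques, N m; "position": TCP position; "ee_rot": TCP orientation; "ft_force": force on the tool from outside, world axes, zero at the start; "torque": the same for the moment, N m; "grip_width": opening from 0.0 (shut) to 1.0 (fully open).
Only numpy, scipy, OpenCV 4.12 (cv2) and the standard library are available. Lean on these libraries where they do the work, as an engineer would, in place of code of your own. Each camera call takes 0.05 s, during which the arm holds its last target.

## Working session

There is one attempt and no reset: what is moved stays moved. The work goes in short steps, Python scripts to look and compute and a tool call to move; the robot and the scene stay as the last step left them, time stands still between calls to the robot, and variables do not carry over. Pictures are saved under pics/ and viewed, and the job is handed in when it is done.

Besides the shell and the picture viewer there is one more tool, called after "Request:" as a command line: name --argument value ..., lists and objects as JSON in quotes. send_rows: Moves the arm, as the interface text tells. Its arguments: {"type":"object","properties":{"steps":{"type":"array"},"hand":{"type":"number"},"force":{"type":"number"}},"required":["steps"]}

```bash
mkdir -p pics; cat > h.py <<'E'
import numpy as np, cv2
from workcell import manip
def snap(n,tag):
    im,d=manip.camera(n); np.savez(f'pics/{tag}.npz',im=im,d=d); cv2.imwrite(f'pics/{tag}.png',im[:,:,::-1]); return im,d
def world(n,u,v,depth=None,z=None):
    c=manip.camera_info(n);K=np.array(c['intrinsics']);T=np.array(c['pose']);D=np.array(c['dist_coeffs'])
    p=cv2.undistortPoints(np.array([[[u,v]]],float),K,D)[0,0]
    r=np.array([p[0],-p[1],-1.0])
    if depth is None:
        w=T[:3,:3]@r; depth=(z-T[2,3])/w[2]
    return T[:3,:3]@(r*depth)+T[:3,3]
E
python3 - <<'E'
from h import *
for n in('scene','top'):
    snap(n,n+'0'); c=manip.camera_info(n); print(c)
print(manip.get_obs(), manip.grip_depth)
E
```

```text
{'intrinsics': array([[369.10261768,   0.        , 321.93298091],
       [  0.        , 369.10261768, 197.82366006],
       [  0.        ,   0.        ,   1.        ]]), 'dist_coeffs': array([0.00765707, 0.        , 0.        , 0.        , 0.        ]), 'pose': array([[-0.64304854, -0.64990593,  0.40510598,  0.97527285],
       [ 0.76568957, -0.53565299,  0.35608337,  0.45119583],
       [-0.01442446,  0.53916431,  0.84207706,  1.07689588],
       [ 0.        ,  0.        ,  0.        ,  1.        ]])}
{'intrinsics': array([[460.72670859,   0.        , 325.00303826],
       [  0.        , 460.72670859, 204.4924365 ],
       [  0.        ,   0.        ,   1.        ]]), 'dist_coeffs': array([-0.06472412,  0.        ,  0.        ,  0.        ,  0.        ]), 'pose': array([[ 0.0204903 ,  0.97766585, -0.20916412,  0.25159811],
       [-0.99978736,  0.02052211, -0.00201837,  0.01564655],
       [ 0.0023192 ,  0.209161  ,  0.97787847,  1.37791592],
       [ 0.        ,  0.        ,  0.        ,  1.        ]])}
{'clock': 0.1, 'joint_pos': array([-1.32158243,  0.33281838, -0.06469949,  1.4608439 ,  0.0215967 ,
        1.3499543 , -0.08850287]), 'joint_velocities': array([ 0.00065045, -0.00212591, -0.00011206, -0.00221428,  0.00070639,
       -0.00104643,  0.0001944 ]), 'tau': array([ 1.86909087e-04, -6.26739335e+01,  4.82097978e-02, -3.92441726e+01,
        1.61067036e-02,  6.82439757e-03,  1.97821680e-05]), 'position': array([0.16770919, 0.601716  , 0.23059587]), 'ee_rot': array([ 7.96386934e-01,  6.04787079e-01, -5.10783475e-04,  4.24741858e-04]), 'ft_force': array([-0.42434644,  0.45015823,  0.27153474]), 'torque': array([-0.00382174,  0.00527214,  0.01207805]), 'grip_width': 0.9998377385189092} 0.0187
```

View pics/scene0.png

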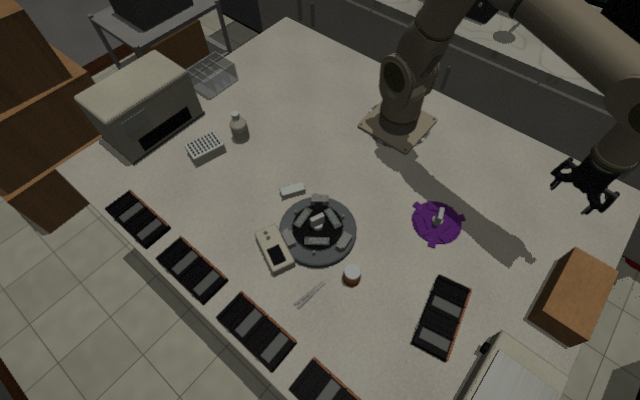

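View pics/top0.png

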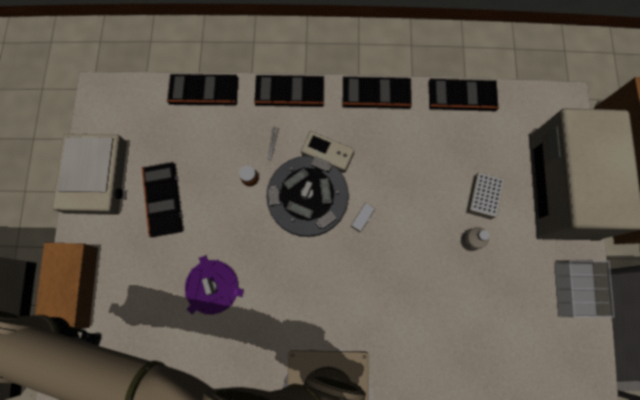

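```bash
python3 - <<'E'
from h import *
for n,(u,v,w,h) in {'top':(255,125,110,120),'scene':(250,180,120,100)}.items():
    im=cv2.imread(f'pics/{n}0.png')[v:v+h,u:u+w]
    s=600//h if n=='top' else 6
    im=cv2.resize(im,None,fx=s,fy=s,interpolation=cv2.INTER_CUBIC)
    im=np.clip(im.astype(float)*1.6,0,255).astype('uint8')
    for k in range(0,w,10): cv2.putText(im,str(u+k),(k*s,8),0,.3,(0,255,255)); cv2.line(im,(k*s,0),(k*s,im.shape[0]),(0,120,120),1) if k%20==0 else 0
    for k in range(0,h,10): cv2.putText(im,str(v+k),(0,k*s+4),0,.3,(0,255,255)); cv2.line(im,(0,k*s),(im.shape[1],k*s),(0,120,120),1) if k%20==0 else 0
    cv2.imwrite(f'pics/{n}0c.png',im)
E
```

```text
(no output)
```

View pics/top0c.png

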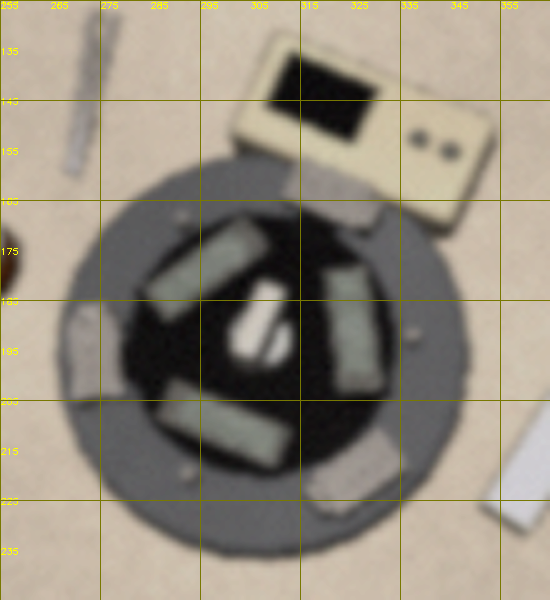

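View pics/scene0c.png

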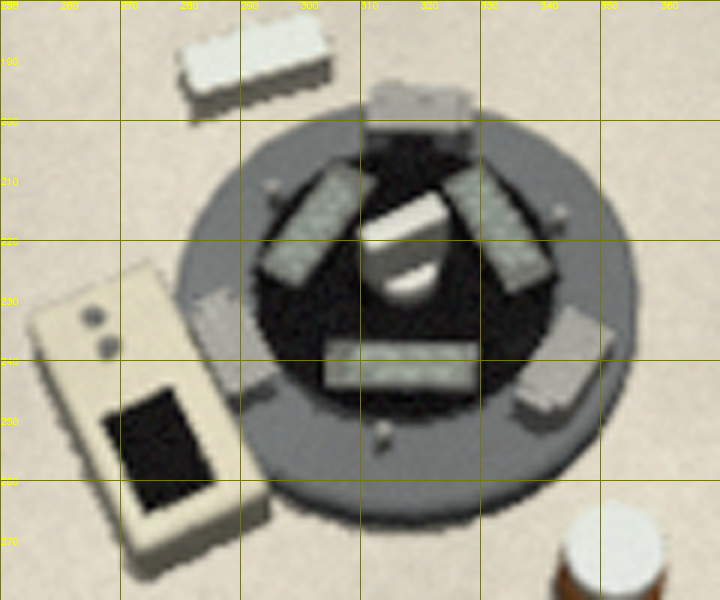

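```bash
python3 - <<'E'
from h import *
def W(n,c,z):
    u,v,s=(255,125,5) if n=='top' else (250,180,6)
    return world(n,(c[0]+.5)/s-.5+u,(c[1]+.5)/s-.5+v,z=z)[:2]
S={'top':[(208,268),(354,330),(225,422)],'scene':[(319,223),(500,226),(402,364)]}
C={'top':[(335,192),(95,350),(357,474)],'scene':[(418,107),(566,362),(233,340)]}
P={'top':[(183,216),(413,333),(189,472)],'scene':[(272,188),(560,218),(383,432)]}
G={'top':[(269,285),(246,358)],'scene':[(362,234),(445,203)]}
def a(v): return np.arctan2(v[1],v[0])
for n in S:
    s=np.array([W(n,c,.055) for c in S[n]]); m=s.mean(0)
    k=np.array([W(n,c,.059) for c in C[n]]); mk=k.mean(0)
    p=np.array([W(n,c,.045) for c in P[n]])
    g=np.array([W(n,c,.106) for c in G[n]])
    print(n,'slides',m,[(round(np.linalg.norm(x-m),4),round((a(x-m)*180/np.pi)%120,1)) for x in s])
    print('claws',mk,[(round(np.linalg.norm(x-mk),4),round((a(x-mk)*180/np.pi),1)) for x in k])
    print('pins',p.mean(0)); print('grip',g.mean(0),np.linalg.norm(g[0]-g[1]),a(g[0]-g[1])*180/np.pi)
E
```

```text
top slides [0.56958887 0.07207798] [(np.float64(0.0546), np.float64(37.9)), (np.float64(0.0545), np.float64(37.4)), (np.float64(0.0541), np.float64(37.8))]
claws [0.56997985 0.0719652 ] [(np.float64(0.099), np.float64(-24.4)), (np.float64(0.0987), np.float64(95.6)), (np.float64(0.0989), np.float64(-144.5))]
pins [0.57218907 0.07290918]
grip [0.56794056 0.07292918] 0.044631095976563534 -15.371013968456436
scene slides [0.56906891 0.07226453] [(np.float64(0.0549), np.float64(38.7)), (np.float64(0.0556), np.float64(37.9)), (np.float64(0.0546), np.float64(37.7))]
claws [0.56938526 0.07163627] [(np.float64(0.0987), np.float64(-143.5)), (np.float64(0.0993), np.float64(95.6)), (np.float64(0.0978), np.float64(-24.3))]
pins [0.56866935 0.070169  ]
grip [0.56799836 0.07080189] 0.04536178365505072 -27.052713122266958
```

```bash
cat >> h.py <<'E'
from scipy.spatial.transform import Rotation as R
def plan(tgt,xang):
    o=manip.get_obs();r=R.from_quat(o['ee_rot']);M=r.as_matrix()
    a=np.degrees(np.arctan2(M[1,0],M[0,0]))
    print('t',round(o['clock'],2),'pos',o['position'].round(4),'xang',a.round(2),'tilt',np.degrees(np.arccos(-M[2,2])).round(2),'F',o['ft_force'].round(1),'T',o['torque'].round(2),'w',round(o['grip_width'],3),'j',o['joint_pos'].round(2))
    print('shift',(M.T@(np.array(tgt)-o['position'])).round(4),'spin',round(-np.radians(xang-a),4))
E
python3 -c "
from h import *
plan([.5694,.0719,.231],68)"
```

```text
t 0.1 pos [0.1677 0.6017 0.2306] xang 74.43 tilt 0.08 F [-0.4  0.5  0.3] T [-0.    0.01  0.01] w 1.0 j [-1.32  0.33 -0.06  1.46  0.02  1.35 -0.09]
shift [-4.025e-01  5.292e-01  2.000e-04] spin 0.1122
```

Request:
send_rows --steps '[[[-0.012,0.016,0],0.0],[[-0.036,0.048,0],0.01],[[-0.064,0.085,0],0.02],[[-0.096,0.127,0],0.03],[[-0.125,0.164,0],0.04],[[-0.157,0.206,0],0.05],[[-0.185,0.243,0],0.06],[[-0.213,0.28,0],0.07]]' --hand 1 --force 60

```text
clock: 1.1
position: [0.3814, 0.3189, 0.2313]
ee_rot: [0.818, 0.576, 0.0, -0.0]
ft_force: [-0.1, -0.2, 0.1]
grip_width: 1.004
```

```bash
python3 -c "
from h import *
plan([.5694,.0719,.231],68)"
```

```text
t 1.1 pos [0.3814 0.3189 0.2313] xang 70.32 tilt 0.02 F [-0.1 -0.2  0.1] T [ 0.02 -0.02  0.06] w 1.004 j [-0.95  0.04  0.16  1.8  -0.01  1.3   0.45]
shift [-1.692e-01  2.602e-01  2.000e-04] spin 0.0404
```

Request:
send_rows --steps '[[[-0.027,0.041,0],0.005],[[-0.054,0.083,0],0.01],[[-0.081,0.125,0],0.02],[[-0.108,0.166,0],0.025],[[-0.135,0.208,0],0.03],[[-0.155,0.238,0],0.035],[[-0.166,0.255,0],0.04],[[-0.17,0.262,0],0.042]]'

```text
clock: 2.1
position: [0.5702, 0.0727, 0.2312]
ee_rot: [0.829, 0.559, -0.0, -0.0]
ft_force: [0.9, 1.3, 1.1]
grip_width: 0.999
```

```bash
python3 - <<'E'
from h import *
snap('scene','s1');snap('top','t1')
plan([.5694,.0719,.067],68)
for n,(u,v,w,h) in {'t1':(255,125,110,120),'s1':(250,130,130,150)}.items():
    im=cv2.imread(f'pics/{n}.png')[v:v+h,u:u+w]
    im=cv2.resize(im,None,fx=4,fy=4,interpolation=cv2.INTER_CUBIC)
    cv2.imwrite(f'pics/{n}c.png',im)
E
```

```text
t 2.2 pos [0.57   0.0738 0.2312] xang 68.0 tilt 0.03 F [-0.1  0.2 -0.3] T [ 0.04  0.06 -0.01] w 0.997 j [-0.58  0.23  0.44  1.62 -0.1   1.32  1.06]
shift [-0.002   0.0002  0.1642] spin 0.0
```

View pics/s1c.png

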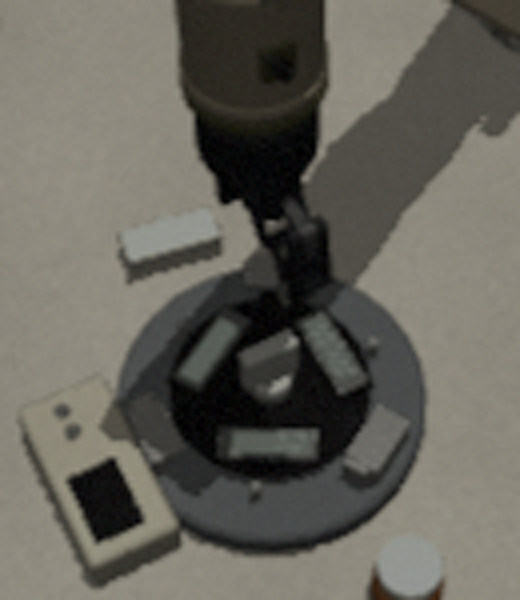

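Request:
send_rows --steps '[[[-0.001,0,0.015],0],[[-0.002,0,0.04],0],[[-0.002,0,0.065],0],[[-0.002,0,0.09],0],[[-0.002,0,0.105],0],[[-0.002,0,0.115],0],[[-0.002,0,0.12],0],[[-0.002,0,0.12],0]]'

```text
clock: 3.2
position: [0.5695, 0.072, 0.1114]
ee_rot: [0.829, 0.559, 0.0, -0.0]
ft_force: [0.2, -0.3, 0.1]
grip_width: 1.001
```

```bash
python3 - <<'E'
from h import *
snap('scene','s2')
plan([.5694,.0719,.067],68)
im=cv2.imread('pics/s2.png')[130:280,250:380]
cv2.imwrite('pics/s2c.png',cv2.resize(im,None,fx=4,fy=4,interpolation=cv2.INTER_CUBIC))
E
```

```text
t 3.25 pos [0.5697 0.072  0.1117] xang 68.01 tilt 0.04 F [-0.1  0.1  0.3] T [-0.02 -0.01  0.01] w 1.0 j [-0.56  0.33  0.42  1.76 -0.15  1.08  1.1 ]
shift [-0.0002 -0.0003  0.0447] spin 0.0002
```

View pics/s2c.png

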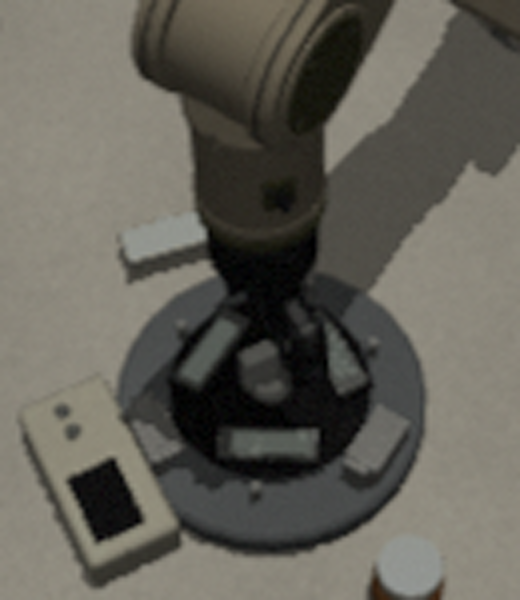

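The gripper is centred over the grip, and its fingers straddle the bar at crop (265,365). Next I descend the last 44 mm, then close.

Request:
send_rows --steps '[[[0,0,0.008],0],[[0,0,0.018],0],[[0,0,0.028],0],[[0,0,0.036],0],[[0,0,0.041],0],[[0,0,0.043],0],[[0,0,0.044],0],[[0,0,0.044],0]]'

```text
clock: 4.25
position: [0.5696, 0.0719, 0.0675]
ee_rot: [0.829, 0.559, 0.0, 0.0]
ft_force: [-0.1, -0.2, -0.5]
grip_width: 1.0
```

Request:
send_rows --steps '[[[0,0,0],0],[[0,0,0],0],[[0,0,0],0],[[0,0,0],0],[[0,0,0],0],[[0,0,0],0],[[0,0,0],0],[[0,0,0],0]]' --hand 0 --force 50

```text
clock: 5.25
position: [0.5695, 0.0718, 0.0674]
ee_rot: [0.829, 0.559, 0.0, -0.0]
ft_force: [-1.0, -0.1, 3.9]
grip_width: 0.18
```

```bash
python3 - <<'E'
from h import *
snap('scene','s3')
plan([.5694,.0719,.067],68)
im=cv2.imread('pics/s3.png')[130:280,250:380]
cv2.imwrite('pics/s3c.png',cv2.resize(im,None,fx=4,fy=4,interpolation=cv2.INTER_CUBIC))
E
```

```text
t 5.3 pos [0.5695 0.0718 0.0674] xang 68.0 tilt 0.01 F [-1.4 -0.7  3.6] T [-0.28  0.3  -0.02] w 0.177 j [-0.55  0.39  0.41  1.8  -0.18  0.99  1.12]
shift [ 0.     -0.0001  0.0004] spin 0.0001
```

View pics/s3c.png

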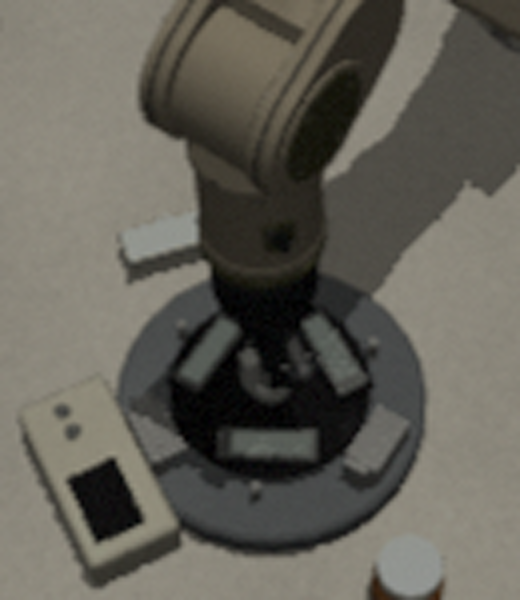

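Request:
send_rows --steps '[[[0,0,0],-0.02],[[0,0,0],-0.05],[[0,0,0],-0.085],[[0,0,0],-0.125],[[0,0,0],-0.165],[[0,0,0],-0.205],[[0,0,0],-0.235],[[0,0,0],-0.25]]'

```text
clock: 6.3
position: [0.5695, 0.0719, 0.0674]
ee_rot: [0.752, 0.659, 0.0, -0.0]
ft_force: [0.3, 0.4, 6.0]
grip_width: 0.183
```

```bash
python3 - <<'E'
from h import *
snap('scene','s4')
plan([.5694,.0719,.067],68+32)
im=cv2.imread('pics/s4.png')[130:280,250:380]
cv2.imwrite('pics/s4c.png',cv2.resize(im,None,fx=4,fy=4,interpolation=cv2.INTER_CUBIC))
E
```

```text
t 6.35 pos [0.5695 0.0719 0.0674] xang 82.46 tilt 0.02 F [0.6 0.3 4.5] T [-0.01  0.05 -0.21] w 0.184 j [-0.51  0.38  0.37  1.8  -0.16  0.99  1.36]
shift [-0.     -0.0001  0.0004] spin -0.3062
```

View pics/s4c.png

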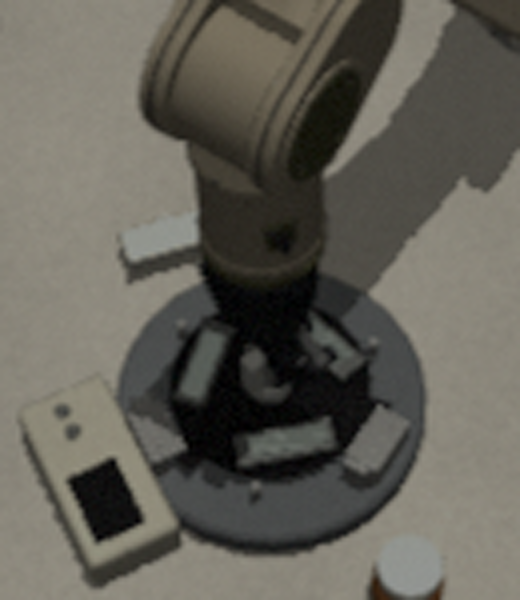

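The carousel turned with the grip: the front slide at crop (285,440) has rotated. I'll finish the turn.

Request:
send_rows --steps '[[[0,0,0],-0.02],[[0,0,0],-0.06],[[0,0,0],-0.11],[[0,0,0],-0.16],[[0,0,0],-0.21],[[0,0,0],-0.26],[[0,0,0],-0.295],[[0,0,0],-0.31]]'

```text
clock: 7.35
position: [0.5696, 0.0719, 0.0674]
ee_rot: [0.642, 0.767, 0.0, 0.0]
ft_force: [0.3, -0.1, 5.9]
grip_width: 0.179
```

```bash
python3 - <<'E'
from h import *
snap('scene','s5')
plan([.5694,.0719,.067],68+32)
im=cv2.imread('pics/s5.png')[180:280,250:370]
cv2.imwrite('pics/s5c.png',np.clip(1.8*cv2.resize(im,None,fx=6,fy=6,interpolation=cv2.INTER_CUBIC).astype(float),0,255))
E
```

```text
t 7.4 pos [0.5695 0.0719 0.0674] xang 100.22 tilt 0.01 F [ 0.3 -0.4  4.8] T [-0.05  0.01 -0.22] w 0.181 j [-0.46  0.38  0.31  1.79 -0.13  0.99  1.65]
shift [ 0.     -0.0001  0.0004] spin 0.0039[ WARN:0@1.129] global loadsave.cpp:1063 imwrite_ Unsupported depth image for selected encoder is fallbacked to CV_8U.
```

View pics/s5c.png

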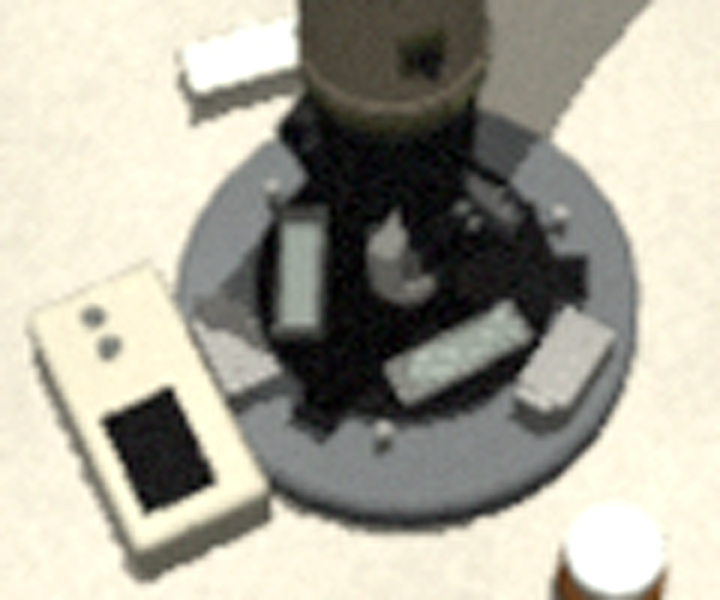

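```bash
python3 - <<'E'
from h import *
m=np.array([.5694,.0719])
for c,z in [((303,272),.055),((459,354),.055),((571,277),.052),((316,419),.052)]:
    w=world('scene',(c[0]+.5)/6-.5+250,(c[1]+.5)/6-.5+180,z=z)[:2]-m
    print(np.linalg.norm(w).round(4),np.degrees(np.arctan2(w[1],w[0])).round(1))
E
```

```text
0.054 -49.1
0.0562 69.2
0.0864 127.8
0.0948 11.7
```

The slides put the carousel at about +10° in world, which is 0.6 rad relative to the dock, so the ears are clear. I'll lift now.

Request:
send_rows --steps '[[[0,0,-0.001],0],[[0,0,-0.003],0],[[0,0,-0.006],0],[[0,0,-0.01],0],[[0,0,-0.014],0],[[0,0,-0.018],0],[[0,0,-0.021],0],[[0,0,-0.022],0]]'

```text
clock: 8.4
position: [0.5695, 0.0719, 0.0896]
ee_rot: [0.642, 0.767, 0.0, 0.0]
ft_force: [0.4, -0.0, -3.8]
grip_width: 0.18
```

```bash
python3 - <<'E'
from h import *
snap('scene','s6')
plan([.5694,.0719,.167],68+32)
im=cv2.imread('pics/s6.png')[180:280,250:370]
cv2.imwrite('pics/s6c.png',np.clip(1.8*cv2.resize(im,None,fx=6,fy=6,interpolation=cv2.INTER_CUBIC).astype(float),0,255).astype('uint8'))
E
```

```text
t 8.45 pos [0.5695 0.072  0.0895] xang 100.1 tilt 0.02 F [-0.1  0.5 -3. ] T [-0.05 -0.   -0.02] w 0.178 j [-0.47  0.35  0.32  1.78 -0.12  1.04  1.64]
shift [-0.     -0.0001 -0.0775] spin 0.0017
```

View pics/s6c.png

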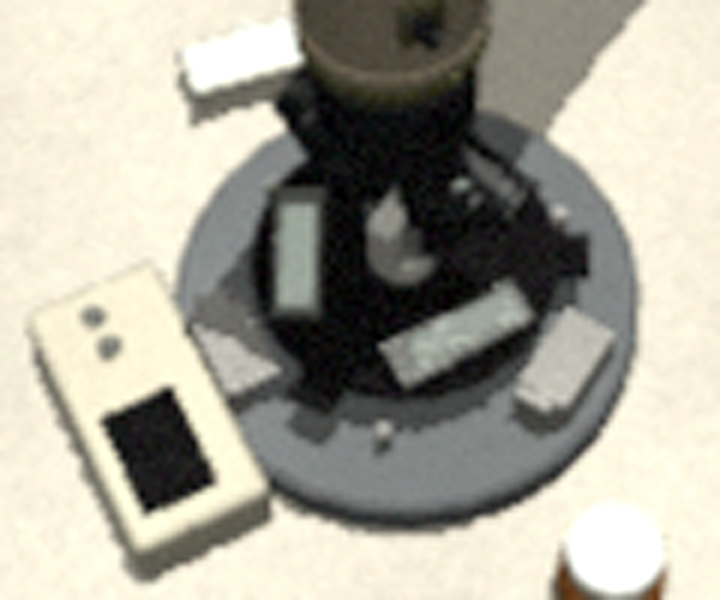

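It is lifting freely with a load of about 3.5 N, and it's level. I'll continue up.

Request:
send_rows --steps '[[[0,0,-0.002],0],[[0,0,-0.006],0],[[0,0,-0.011],0],[[0,0,-0.017],0],[[0,0,-0.023],0],[[0,0,-0.029],0],[[0,0,-0.035],0],[[0,0,-0.041],0]]'

```text
clock: 9.45
position: [0.5694, 0.0719, 0.1307]
ee_rot: [0.642, 0.767, 0.0, -0.0]
ft_force: [0.1, 0.1, -3.0]
grip_width: 0.179
```

Request:
send_rows --steps '[[[0,0,-0.006],0],[[0,0,-0.012],0],[[0,0,-0.018],0],[[0,0,-0.024],0],[[0,0,-0.029],0],[[0,0,-0.033],0],[[0,0,-0.036],0],[[0,0,-0.037],0]]'

```text
clock: 10.45
position: [0.5695, 0.0719, 0.1674]
ee_rot: [0.642, 0.767, 0.0, 0.0]
ft_force: [-0.0, 0.6, -3.9]
grip_width: 0.18
```

Request:
send_rows --steps '[[[0,0,0],0],[[0,0,0],0],[[0,0,0],0],[[0,0,0],0],[[0,0,0],0],[[0,0,0],0],[[0,0,0],0],[[0,0,0],0]]'

```text
clock: 11.45
position: [0.5694, 0.0719, 0.1673]
ee_rot: [0.642, 0.767, 0.0, -0.0]
ft_force: [-0.6, 0.0, -3.9]
grip_width: 0.18
```

```bash
python3 - <<'E'
from h import *
snap('scene','s7');snap('top','t7')
plan([.5694,.0719,.167],68+32)
for n,(u,v,w,h) in {'t7':(245,125,120,120),'s7':(250,150,120,130)}.items():
    im=cv2.imread(f'pics/{n}.png')[v:v+h,u:u+w]
    cv2.imwrite(f'pics/{n}c.png',np.clip(1.8*cv2.resize(im,None,fx=4,fy=4,interpolation=cv2.INTER_CUBIC).astype(float),0,255).astype('uint8'))
E
```

```text
t 11.55 pos [0.5694 0.0719 0.1673] xang 100.09 tilt 0.01 F [ 0.6 -0.2 -3.5] T [ 0.   -0.01 -0.05] w 0.183 j [-0.48  0.27  0.33  1.7  -0.09  1.19  1.62]
shift [ 0.     -0.      0.0003] spin 0.0016
```

View pics/s7c.png

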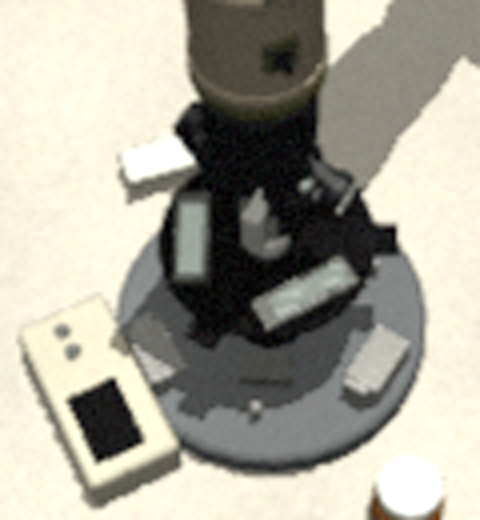

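View pics/t7c.png

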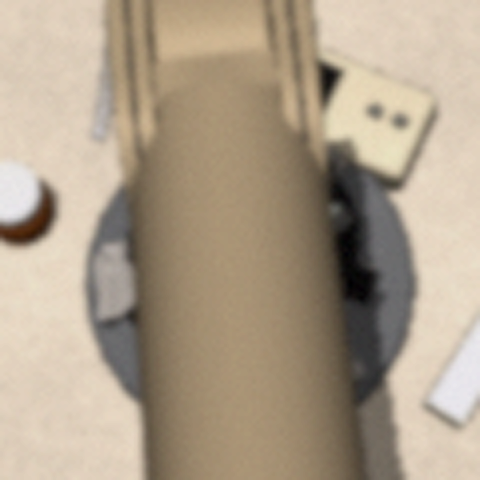

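View pics/s7.png

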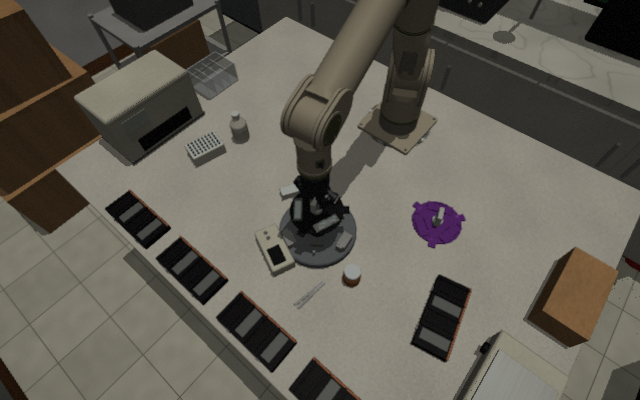

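```bash
python3 - <<'E'
from h import *
d=np.load('pics/s7.npz')['d']
for c in [(193,237),(305,293),(205,325),(380,238),(340,190)]:
    u,v=(c[0]+.5)/4-.5+250,(c[1]+.5)/4-.5+150
    dd=np.median(d[int(round(v))-1:int(round(v))+2,int(round(u))-1:int(round(u))+2])
    w=world('scene',u,v,depth=dd); r=w[:2]-[.5694,.0719]
    print(c,w.round(4),np.linalg.norm(r).round(4),np.degrees(np.arctan2(r[1],r[0])).round(1))
E
```

```text
(193, 237) [0.6068 0.0332 0.1579] 0.0538 -46.0
(305, 293) [0.5903 0.1251 0.1571] 0.0572 68.6
(205, 325) [0.6516 0.0841 0.1487] 0.0831 8.4
(380, 238) [0.5163 0.135  0.1482] 0.0825 130.0
(340, 190) [0.5611 0.1315 0.2634] 0.0601 97.9
```

```bash
python3 -c "
from h import *
print(manip.hand_in())"
```

```text
the job is handed in; nothing more can be done
None
```

The carousel is out of its dock and the job is handed in. I gripped it by the upright bar with 50 N, turned it anticlockwise by 0.56 rad to about 0.6 rad relative to the dock, and lifted it straight up 10 cm. It is still held there, over the dock.

Last checks before hand-in, at about 11.5 s:
- **Pose:** the tool was tilted 0.01° and still, and within about 1 mm of the dock axis.
- **Grip:** it was steady, carrying about 3.5 N with almost no moment.
- **Level:** depth readings on two ears agreed to 0.5 mm, and on two slides to 0.8 mm. Absolute heights were 3 mm off the expected values, in opposite directions for the ears and slides; I put that down to camera error.
- **Slides:** two of the three are clearly in their pockets. The third was mostly hidden by a finger and the arm. I saw only part of it, and my depth reading at that spot came out at 0.26 m, too high to be the slide. I could not confirm its position by measurement.
- **Other items:** the rest of the bench looks unmoved. The items beside the dock are partly hidden by the arm.

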